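Index the sample shuttle and lock it with the locating pin

ROBOT

A 6-joint arm with a two-finger parallel gripper is mounted at the origin on the work surface. World frame = base frame: x ahead of the robot, y to its left, z up, the work surface at z = 0. Lengths are in mm, angles in degrees, forces in N, time in s.
With the tool pointing down it reaches from about 275 to 825 mm from the base axis. Payload 5.2 kg.
Tool frame: the origin (TCP) lies midway between the tips of the shut fingers; the grasp point (between the pads) lies 19 mm behind it (grasp_offset is the distance from the TCP to the grasp point, in mm); z points along the fingers, y is the line along which they close (so a half turn about z gives the same grasp; the last joint's range is limited). The gripper opens to 93 mm and grips with 3 to 60 N. Pads are 15 mm wide; open, the fingers measure 128 mm over their backs; the gripper's body (75 mm by 188 mm) begins 65 mm behind the grasp point.
Start: joints at [64.928, 14.817, 87.949, -0, 77.235, -11.62], TCP at [127.934, 534.919, 218.653] pointing down, gripper open.
Joint ranges: [-179.93, 179.93], [-52.35, 119.4], [10.71, 147.94], [-69.91, 249.91], [12.55, 155.21], [-178.61, 178.61]. Speed limits (degrees/s): [147.25, 147.25, 180, 180, 180, 180].

INTERFACE

Orientations are given as a 3x3 rotation matrix whose columns are the frame's x, y, z axes.
In Python, from cell import observe, grab_frame, close_job, grasp_offset gives the robot as it stands. The module is installed in compiled form; this text tells all that it offers.
- The arm moves only by the tool move_arm, never from a script. Its argument "targets" is a list of rows, each an object with "jaw": the opening, from 0 (shut) to 1 (fully open); "dp": the shift along the tool's x, y, z each as a share of 0.025 m, from -1 to 1, a list of three; "twist": the turn about the tool's z as a share of 60 degrees, from -1 to 1. A call has exactly 8 rows; each row shifts and turns the commanded pose from where the row before left it, along the tool's axes as they then stand; what a row does not reach is not made up. A row lasts 1/12 s, in which the tool goes at most 41.7 mm and 7.16 degrees, less where a joint would pass 70% of its speed; a pose out of reach is approached as far as the arm can. A call with a number of a shift or a turn outside -1 to 1 is refused whole. A call with a gripper value outside its range is refused whole. The fingers move at their own pace and stop on an object; "squeeze" is the grip in N (left out, the last holds). Time passes only in rows, so rows that do not move let the fingers close, or fill a call up. It gives the time, the measured TCP pose, the force, the opening and the grip force at its end, in the units of the state.
- observe(): the state, without advancing time (a new reading comes with each control period).
- grab_frame(name): name is "scene" or "top" or "wrist"; returns a dict with "frame" (400x640x3 uint8, red, green, blue), "K" (3x3 intrinsics, pixels), "R" (3x3) and "t" (3): a world point X has camera coordinates R X + t; the wrist camera has in their place "tool_from_camera" (4x4, takes a point from camera to tool coordinates, whose origin is the TCP and whose axes are the flange's). Camera axes: x right, y down, z forward; pixel columns grow to the right and rows downward; lengths in mm; the calibration is good to about 2 mm. A picture is of the moment at which its call begins: read the wrist's pose just before it. There is no depth.
- close_job(): hands the job in; it is judged then, once.
The state is a dict: "clock": time; "joint_positions": joint angles; "qd": joint speeds; "joint_efforts": joint torques, N m; "eef_pos": TCP position; "orientation": TCP orientation; "force": force on the tool from outside, world axes, zero at the start; "ft_torque": the same for the moment, N m; "width": finger opening in mm; "finger_force": force on a finger pad.
Only numpy, scipy, OpenCV 4.12 (cv2) and the standard library are available. Lean on these libraries where they do the work, as an engineer would, in place of code of your own. Each camera call takes 0.05 s, during which the arm holds its last target. There are 200 camera calls.

TASK

The red-capped vial is next to be sampled: slide the blue shuttle along its track until the red-capped vial stands right under the sampler's needle. Then take the yellow-knobbed locating pin from the wooden stand and put it down through the hole in the shuttle's tongue into the track hole underneath, fully home with its knob resting on the tongue, so that the shuttle is locked there. Keep the vials upright in their wells, do not bump the needle or its post, and leave the other pins and everything else on the bench where they are.

Things in the scene. Friction and masses are not known exactly. Their poses are not given: they have to be found in the camera images.
- rig: Grey sampler track, fixed to the bench, 84 wide (its x) x 352 long (its y, from -190 to +162) x 30 high; origin on the bench right below the needle, z up. The shuttle slides along the rig's y on the track's top face (z = 30) between two aluminium side strips that rise 8 above it (inner faces at x = +-31.5). A foot block 30 high reaches to x = +91 at y = +-30.
- sampler: Fixed sampler head on the rig, same origin and axes as the rig: steel post 16 across at rig x = +76, y = 0, up to z = 220; white arm 18 wide (y) at z = 189 to 203 from the post over the track to x = -14; green nozzle 22 across at z = 159 to 189, and below it a thin steel needle on the axis x = y = 0 down to z = 92.
- needle_tip (a point): Tip of the needle, pointing down, 92 above the bench; axes as the rig. It clears the vials' caps by 11.
- track_hole0 (a point): Index hole through the track, 12.5 across and 30 deep, mouth centre on the track's top face, at rig y = +78. The tongue's hole lies over it when the shuttle is 32 to the -y side of centre (the vial in the +y well is under the needle). The holes are hidden while the shuttle covers them.
- track_hole1 (a point): Same, at rig y = +110: for the shuttle's middle well.
- track_hole2 (a point): Same, at rig y = +142: for the shuttle's -y well.
- shuttle: Loose sliding vial carrier, about 0.45 kg, 60 wide (x), axes as the rig; origin at the centre of its underside, on the track. Blue block 24 high from y = -65 to +65 with three vial wells at y = -32, 0, +32 (23.5 across, floor 6 above the underside). To +y an aluminium tongue 10 thick from y = +65 to +125; to -y an aluminium plate 10 thick to y = -120 that carries the handle.
- tongue_hole (a point): Centre, on the tongue's top face, of the vertical through hole 12 across in the shuttle's tongue (shuttle y = +110, 10 above its underside, 40 above the bench). Axes as the shuttle.
- handle (a point): Top centre of the shuttle's upright green handle tab: 14 thick (x), 30 long (y), it rises 50 above the plate, to 90 above the bench; at shuttle y = -105. Axes as the shuttle.
- vial_red: Clear glass vial with a red cap, 22 across, 45 high (cap 19 across, top 11), standing in one of the three wells; origin at the centre of its underside.
- vial_white1: Same vial with a white cap, in another well.
- vial_white2: Amber vial with a white cap, same size, in the remaining well.
- pin: Loose locating pin, upright, z along it: steel shank 10 across and 36 long whose lowest 8 taper to 4 across, then a yellow round knob 20 across and 40 high (overall 76). Origin at the centre of the shank's tip. About 60 g. It starts in one of the stand's three holes, its knob resting on the stand's top.
- pin_black: Same pin with a black knob, in another hole of the stand.
- pin_white: Same pin with a white knob, in another hole of the stand.
- stand: Fixed light-wood block, 135 (its x) x 50 x 45 high, origin at the centre of its underside; three holes 12.5 across and 39 deep in its top at x = -42, 0, +42. To the robot's left or right.
- rack: Loose orange rack of capped tubes, 130 (its x) x 55 x 74 high, origin under its centre; on the other side of the robot from the stand.
- dishes: Loose stack of closed round dishes, 90 across, 44 high, origin under its centre, between the robot and the track.
- bottle: Loose amber bottle, 68 across, 140 high, origin under its centre.
- jar: Loose white jar with blue cap, 70 across, 100 high, origin under its centre.
- beaker: Loose glass beaker, 66 across, 85 high, origin under its centre.

How it is judged (in metres and radians):
On the way:
1. the red-capped vial is under the needle while the locating pin is not yet in the tongue (horizontal distance between vial_red and needle_tip below 0.006 m and linear speed of shuttle below 0.02 m/s and (z of pin in the frame of tongue_hole above 0 m or horizontal distance between pin and tongue_hole above 0.02 m)), for 0.2 s.
At the end, for the whole second after the job is handed in: Red-capped vial within 4.5 mm of the needle axis; pin within 0.12 rad of upright, within 3 mm of the tongue hole's centre, its tip 32.5 to 40 mm below the tongue's top (knob resting on it); shuttle flat, pin and shuttle at rest, all three vials standing in their wells (horizontal distance between vial_red and needle_tip below 0.0045 m and horizontal distance between pin and tongue_hole below 0.003 m and z of pin in the frame of tongue_hole between -0.04 and -0.0325 m and angle between the z axis of pin and the z axis of rig, either way round below 0.12 rad and angle between shuttle's own z axis and vertical below 0.05 rad and linear speed of each of pin, shuttle below 0.01 m/s and z of each of vial_red, vial_white1, vial_white2 in the frame of shuttle below 0.012 m and angle between each of vial_red, vial_white1, vial_white2's own z axis and vertical below 0.2 rad); the robot touches nothing.
It fails at once if the needle, its post or arm is bumped (over 3 N) (contact force between sampler and anything else above 3 N).
It fails at once if a vial tips or leaves its well (angle between any of vial_red, vial_white1, vial_white2's own z axis and vertical above 0.35 rad).
It fails at once if another pin, or anything else on the bench, is displaced by more than 15 mm (distance of any of pin_black, pin_white, rack, dishes, bottle, jar, beaker from where it was at the start of the episode above 0.015 m).
It fails at once if a bystander is knocked over (angle between any of pin_black, pin_white, rack, dishes, bottle, jar, beaker's own z axis and vertical above 0.35 rad).
It also fails if it takes over 69 s, if anything falls off the work surface, if the arm or the gripper's body presses on something with over 40 N, if the wrist force passes 120 N, or if a joint passes its speed limit or range.

## Working session

There is one attempt and no reset: what is moved stays moved. The work goes in short steps, Python scripts to look and compute and a tool call to move; the robot and the scene stay as the last step left them, time stands still between calls to the robot, and variables do not carry over. Pictures are saved under pics/ and viewed, at most 13 in all, crops included, and the job is handed in when it is done.

Besides the shell and the picture viewer there is one more tool, called after "Request:" in YAML: its name, and indented under it one key for each argument. move_arm: Moves the arm, as the interface text tells. Shift numbers are shares of 0.025 m and turn numbers shares of 60 degrees, none past 1 either way. Its arguments: {"type":"object","properties":{"targets":{"type":"array","items":{"type":"object","properties":{"jaw":{"type":"number"},"dp":{"type":"array","items":{"type":"number"}},"twist":{"type":"number"}}}},"squeeze":{"type":"number"}},"required":["targets"]}

```bash
mkdir -p pics; python3 - <<'E'
from cell import *
import cv2,pickle,numpy as np
s=observe();print({k:np.round(v,3).tolist() if not isinstance(v,(int,float)) else v for k,v in s.items()},grasp_offset)
f={}
for n in("scene","top"):
    f[n]=grab_frame(n);cv2.imwrite(f'pics/{n}0.png',f[n]['frame'][:,:,::-1])
    print(n,f[n]['K'],f[n].get('R'),f[n].get('t'))
pickle.dump(f,open('f0.pkl','wb'))
E
```

```text
{'clock': 0.0, 'joint_positions': [64.929, 14.859, 88.012, 0.0, 77.234, -11.62], 'qd': [0.027, 0.067, 0.076, -0.103, -0.072, -0.018], 'joint_efforts': [-0.001, -43.729, -28.4, 0.072, 0.041, -0.0], 'eef_pos': [127.679, 534.408, 217.817], 'orientation': [[-0.973, 0.233, -0.001], [0.233, 0.973, -0.002], [0.0, -0.002, -1.0]], 'force': [-0.794, -0.702, 0.697], 'ft_torque': [-0.025, -0.033, -0.013], 'finger_force': 0.0, 'width': 92.93428893369914} 18.8
scene [[443.73013795   0.         312.88630458]
 [  0.         443.73013795 198.97286354]
 [  0.           0.           1.        ]] [[-0.64870059  0.76104328 -0.00081127]
 [ 0.59142608  0.50345027 -0.62988334]
 [-0.47896006 -0.4090855  -0.77668933]] [ 304.86099617 -266.70351793 1417.95009728]
top [[430.78131444   0.         323.10047991]
 [  0.         430.78131444 201.28390714]
 [  0.           0.           1.        ]] [[-0.00390219 -0.99987817  0.01511334]
 [-0.98658603  0.00138297 -0.16323634]
 [ 0.16319555 -0.01554759 -0.98647123]] [   7.78666594  532.15462073 1079.28005823]
```

View pics/scene0.png

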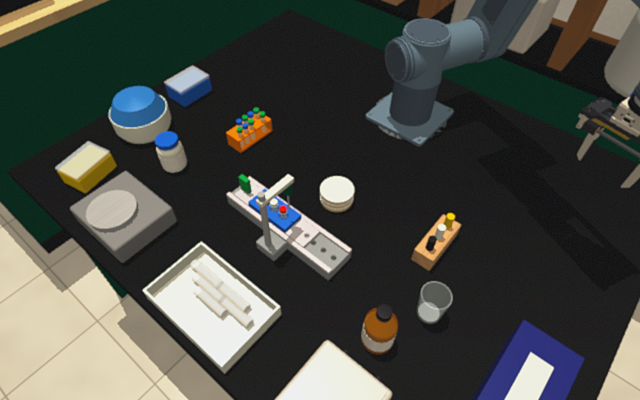

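View pics/top0.png

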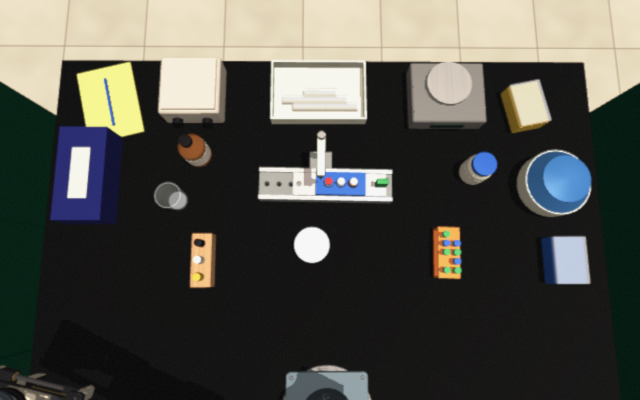

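The scene view shows the track near (290,225) and the stand near (437,240). The top view shows the track spanning columns 259–392 at row ~184, with red cap (329,182), the needle arm at column ~320 and the green handle at (382,182). The stand is at (202,260) with the yellow knob at (197,277). Next I triangulate these points.

```bash
cat > h.py <<'E'
import numpy as np,cv2
def mask(img,c):
    H=cv2.cvtColor(img,cv2.COLOR_RGB2HSV);h,s,v=[H[...,i].astype(int) for i in range(3)]
    if c=='red':return ((h<6)|(h>172))&(s>150)&(v>90)
    if c=='green':return (h>50)&(h<80)&(s>130)&(v>60)
    if c=='yellow':return (h>22)&(h<32)&(s>150)&(v>120)
    if c=='blue':return (h>100)&(h<122)&(s>150)&(v>90)
def blobs(m,amin=6):
    n,l,st,c=cv2.connectedComponentsWithStats(m.astype(np.uint8))
    return [(c[i].round(1).tolist(),st[i].tolist()) for i in range(1,n) if st[i,4]>=amin]
def ray(f,uv,s=None):
    d=np.linalg.inv(f['K'])@[uv[0],uv[1],1.]
    if 'R' in f: R,t=f['R'],f['t'];return -R.T@t,R.T@d
    T=f['tool_from_camera'];O=np.array(s['orientation']);return np.array(s['eef_pos'])+O@T[:3,3],O@T[:3,:3]@d
def onz(f,uv,z,s=None):
    o,d=ray(f,uv,s);return o+d*(z-o[2])/d[2]
def tri(*rays):
    A=0;b=0
    for o,d in rays:
        d=d/np.linalg.norm(d);P=np.eye(3)-np.outer(d,d);A=A+P;b=b+P@o
    x=np.linalg.solve(A,b);return x,[np.linalg.norm((np.eye(3)-np.outer(d,d)/(d@d))@(x-o)) for o,d in rays]
E
python3 - <<'E'
import pickle;from h import *
f=pickle.load(open('f0.pkl','rb'))
for n in f:
    for c in('red','green','yellow','blue'):print(n,c,[b for b in blobs(mask(f[n]['frame'],c)) if b[1][4]<2500])
T=f['top'];I=T['frame']
g=cv2.cvtColor(I,cv2.COLOR_RGB2GRAY);m=g[155:215,250:400]>75
for x in range(262,392,12):
    r=np.flatnonzero(m[:,x-250])+155;print(x,r.min(),r.max(),end='; ')
for n,(x0,y0,w,h),k in(('top',(180,150,220,145),3.6),('scene',(220,160,250,120),3.2)):
    cv2.imwrite(f'pics/c_{n}.png',cv2.resize(f[n]['frame'][y0:y0+h,x0:x0+w,::-1],None,fx=k,fy=k,interpolation=cv2.INTER_CUBIC))
E
```

```text
scene red [([282.3, 209.0], [279, 206, 7, 7, 40])]
scene green [([255.9, 109.4], [253, 107, 7, 7, 35]), ([262.3, 113.3], [260, 111, 6, 6, 29]), ([246.9, 118.8], [242, 114, 11, 11, 57]), ([239.0, 129.4], [237, 127, 5, 6, 24]), ([244.0, 182.6], [238, 174, 12, 19, 149])]
scene yellow [([83.4, 176.5], [57, 154, 57, 38, 357]), ([113.8, 165.5], [113, 164, 3, 4, 6]), ([95.5, 182.5], [93, 180, 6, 6, 6]), ([449.5, 219.1], [445, 213, 10, 15, 94])]
scene blue [([190.0, 92.9], [165, 79, 46, 27, 510]), ([136.0, 106.0], [111, 86, 54, 41, 1707]), ([249.9, 113.2], [247, 111, 7, 6, 31]), ([238.5, 120.8], [236, 118, 6, 7, 32]), ([244.8, 125.6], [243, 123, 5, 6, 22]), ([166.3, 139.9], [154, 131, 24, 19, 338]), ([254.3, 204.3], [249, 196, 11, 17, 84]), ([280.6, 202.6], [275, 197, 13, 11, 35]), ([282.8, 218.5], [267, 205, 34, 27, 419])]
top red [([328.4, 180.5], [326, 178, 6, 6, 31])]
top green [([381.5, 182.6], [376, 180, 12, 6, 54])]
top yellow [([196.4, 276.5], [193, 273, 8, 8, 51])]
top blue [([108.8, 101.5], [105, 80, 9, 44, 44]), ([484.5, 163.3], [472, 152, 26, 24, 468]), ([559.3, 179.9], [529, 153, 62, 59, 2128]), ([340.8, 184.7], [316, 173, 49, 22, 713]), ([550.0, 240.5], [550, 238, 1, 6, 6]), ([445.8, 242.5], [444, 241, 5, 4, 18]), ([457.1, 242.7], [454, 241, 7, 4, 25]), ([551.1, 249.9], [551, 245, 2, 10, 11]), ([552.0, 261.0], [552, 257, 1, 9, 9]), ([457.0, 260.8], [454, 259, 7, 4, 23]), ([553.0, 271.5], [553, 267, 1, 10, 10])]
262 167 199; 274 167 199; 286 167 199; 298 167 200; 310 155 200; 322 155 200; 334 168 200; 346 168 201; 358 168 201; 370 169 201; 382 169 201;
```

View pics/c_top.png

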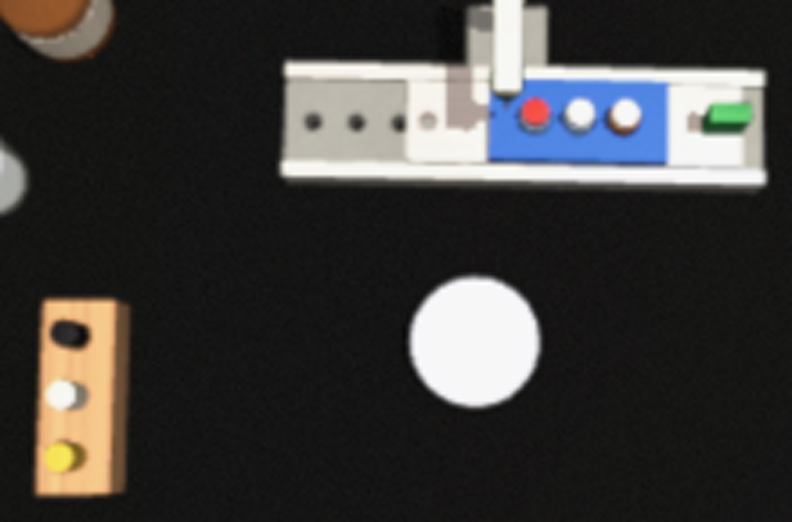

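The crop shows the three dark track holes at crop (313,121), (357,122) and (400,123), the tongue hole at (428,120), the red cap at (536,115) and the handle at (728,115). The yellow knob is at the robot-side end of the stand (60,457).

```bash
python3 - <<'E'
import pickle;from h import *
f=pickle.load(open('f0.pkl','rb'));T,S=f['top'],f['scene']
g=cv2.cvtColor(T['frame'],cv2.COLOR_RGB2GRAY).astype(float)
for n,a,b in(('red',(328.4,180.5),(282.3,209.)),('yellow',(196.4,276.5),(449.5,218)),('green',(381.5,182.6),(244,182.6))):
    print(n,[np.round(x,1) for x in tri(ray(T,a),ray(S,b))])
def dark(u,v,r=3):
    p=g[v-r:v+r+1,u-r:u+r+1];w=np.clip(np.median(p)-8-p,0,None);yy,xx=np.mgrid[v-r:v+r+1,u-r:u+r+1];return (w*xx).sum()/w.sum(),(w*yy).sum()/w.sum()
for n,u,v,z in(('h2',267,184,30),('h1',279,184,30),('tongue',299,183,40)):
    p=dark(u,v);print(n,np.round(p,2),onz(T,p,z).round(1))
print('red z81',onz(T,(328.4,180.5),81).round(1),'handle z90',onz(T,(381.5,182),88).round(1),'yellow z85',onz(T,(196.4,276),85).round(1))
print('white',onz(T,(180+65/3.6,150+394/3.6),85).round(1),'black',onz(T,(180+68/3.6,150+334/3.6),85).round(1))
for u,v in((262,167),(382,169),(262,199.7),(382,201.7)):print(onz(T,(u,v),38).round(1))
E
```

```text
red [array([579.6,  -5.9,  77.5]), array([1.1, 1.1])]
yellow [array([340. , 318.4,  77.9]), array([1.1, 1.1])]
green [array([ 576.2, -143.3,   70.2]), array([0.1, 0.1])]
h2 [266.57 183.45] [582.6 155.9  30. ]
h1 [278.64 183.68] [581.9 123.9  30. ]
tongue [298.46 182.86] [582.  71.  40.]
red z81 [579.5  -6.7  81. ] handle z90 [ 574.  -140.7   88. ] yellow z85 [341.8 315.5  85. ]
white [381.7 313.2  85. ] black [422.3 313.   85. ]
[625.4 167.8  38. ]
[ 619.9 -150.7   38. ]
[537.5 166.1  38. ]
[ 531.8 -148.4   38. ]
```

Request:
move_arm:
  targets:
    - {"jaw": 1,"dp": [0,0,0],"twist": 0.1175}
    - {"jaw": 1,"dp": [0,0,0],"twist": 0.1175}
    - {"jaw": 1,"dp": [0,0,0],"twist": 0.1175}
    - {"jaw": 1,"dp": [0,0,0],"twist": 0.1175}
    - {"jaw": 1,"dp": [0,0,0],"twist": 0.1175}
    - {"jaw": 1,"dp": [0,0,0],"twist": 0.1175}
    - {"jaw": 1,"dp": [0,0,0],"twist": 0.1175}
    - {"jaw": 1,"dp": [0,0,0],"twist": 0.1175}

```text
clock: 0.77
eef_pos: [127.8, 534.6, 218.1]
orientation: [[-0.339, 0.941, -0.001], [0.941, 0.339, -0.001], [-0.001, -0.001, -1.0]]
force: [-0.0, 0.7, -0.4]
width: 92.9
finger_force: 0.0
```

Request:
move_arm:
  targets:
    - {"jaw": 1,"dp": [0,0,0],"twist": 0.1175}
    - {"jaw": 1,"dp": [0,0,0],"twist": 0.1175}
    - {"jaw": 1,"dp": [0,0,0],"twist": 0.1175}
    - {"jaw": 1,"dp": [-1,0.68,0],"twist": 0}
    - {"jaw": 1,"dp": [-1,0.68,0],"twist": 0}
    - {"jaw": 1,"dp": [-1,0.68,0],"twist": 0}
    - {"jaw": 1,"dp": [-1,0.68,0],"twist": 0}
    - {"jaw": 1,"dp": [-1,0.68,0],"twist": 0}

```text
clock: 1.43
eef_pos: [210.9, 407.0, 218.2]
orientation: [[0.017, 1.0, -0.0], [1.0, -0.017, -0.001], [-0.001, -0.0, -1.0]]
force: [1.0, 0.2, 0.1]
width: 92.7
finger_force: 0.0
```

Request:
move_arm:
  targets:
    - {"jaw": 1,"dp": [-1,0.68,0],"twist": 0}
    - {"jaw": 1,"dp": [-1,0.68,0],"twist": 0}
    - {"jaw": 1,"dp": [-1,0.68,0],"twist": 0}
    - {"jaw": 1,"dp": [-1,0.68,0],"twist": 0}
    - {"jaw": 1,"dp": [-1,0.68,0],"twist": 0}
    - {"jaw": 1,"dp": [-1,0.68,0],"twist": 0}
    - {"jaw": 1,"dp": [-1,0.68,0],"twist": 0}
    - {"jaw": 1,"dp": [-1,0.68,0],"twist": 0}

```text
clock: 2.1
eef_pos: [343.5, 204.7, 218.5]
orientation: [[0.017, 1.0, -0.0], [1.0, -0.017, -0.0], [-0.0, -0.0, -1.0]]
force: [0.4, -0.4, -0.1]
width: 92.9
finger_force: 0.0
```

Request:
move_arm:
  targets:
    - {"jaw": 1,"dp": [-1,0.68,0],"twist": 0}
    - {"jaw": 1,"dp": [-1,0.68,0],"twist": 0}
    - {"jaw": 1,"dp": [-1,0.68,0],"twist": 0}
    - {"jaw": 1,"dp": [-1,0.68,0],"twist": 0}
    - {"jaw": 1,"dp": [-1,0.68,0],"twist": 0}
    - {"jaw": 1,"dp": [-1,0.68,0],"twist": 0}
    - {"jaw": 1,"dp": [-1,0.68,0],"twist": 0}
    - {"jaw": 1,"dp": [-1,0.68,0],"twist": 0}

```text
clock: 2.77
eef_pos: [476.0, 2.4, 218.3]
orientation: [[0.018, 1.0, -0.001], [1.0, -0.018, 0.0], [0.0, -0.001, -1.0]]
force: [0.1, -0.8, 0.3]
width: 92.9
finger_force: 0.0
```

Request:
move_arm:
  targets:
    - {"jaw": 1,"dp": [-1,0.68,0],"twist": 0}
    - {"jaw": 1,"dp": [-1,0.68,0],"twist": 0}
    - {"jaw": 1,"dp": [-1,0.68,0],"twist": 0}
    - {"jaw": 1,"dp": [-1,0.68,0],"twist": 0}
    - {"jaw": 1,"dp": [-1,0.68,0],"twist": 0}
    - {"jaw": 1,"dp": [-0.6,0.68,0],"twist": 0}
    - {"jaw": 1,"dp": [0,0,0],"twist": 0}
    - {"jaw": 1,"dp": [0,0,0],"twist": 0}

```text
clock: 3.43
eef_pos: [575.2, -138.7, 217.5]
orientation: [[0.019, 1.0, -0.002], [1.0, -0.019, 0.001], [0.001, -0.002, -1.0]]
force: [0.3, -0.3, 0.1]
width: 93.1
finger_force: 0.0
```

```bash
python3 - <<'E'
from cell import *;from h import *;import pickle
s=observe();f=grab_frame('wrist');pickle.dump((s,f),open('w1.pkl','wb'))
cv2.imwrite('pics/w1.png',f['frame'][:,:,::-1]);print(s['eef_pos'],s['clock'],f['tool_from_camera'],f['K'])
for c in('red','green','blue'):print(c,blobs(mask(f['frame'],c),40))
E
```

```text
[ 575.19333958 -138.72649609  217.5184899 ] 3.4333 [[ 6.79004407e-05 -9.59722607e-01 -2.80949306e-01  7.62856320e+01]
 [ 9.99999600e-01 -1.85414160e-04  8.75056707e-04 -5.79507805e-01]
 [-8.91903684e-04 -2.80949253e-01  9.59722211e-01 -1.65669273e+02]
 [ 0.00000000e+00  0.00000000e+00  0.00000000e+00  1.00000000e+00]] [[287.02447006   0.         319.45474139]
 [  0.         287.02447006 201.91599848]
 [  0.           0.           1.        ]]
red [([322.7, 58.7], [314, 49, 19, 21, 303])]
green [([322.3, 195.0], [317, 177, 12, 35, 385])]
blue [([322.2, 90.7], [294, 29, 58, 127, 5637]), ([207.4, 335.9], [203, 330, 9, 11, 65])]
```

View pics/w1.png

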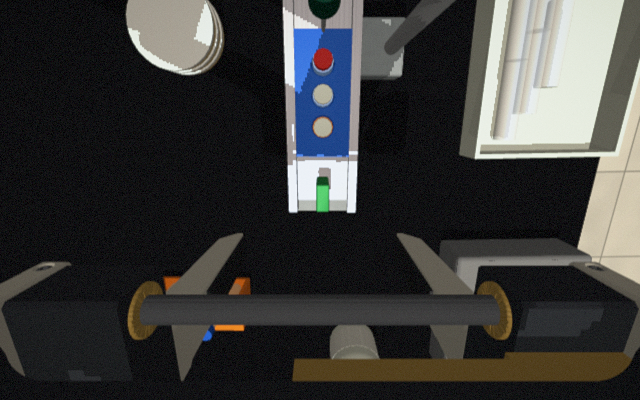

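The wrist view shows the red cap at (323,59), the green handle at rows 177–211 around column 322, the nozzle at (323,8) and the sampler post at upper right. It also shows the open fingers.

```bash
python3 - <<'E'
from h import *;import pickle
s,f=pickle.load(open('w1.pkl','rb'))
print('handle c',onz(f,(322.5,196),85,s).round(1),'-y edge',onz(f,(322.5,211.7),90,s).round(1),'base +y edge z40',onz(f,(322.5,176.5),40,s).round(1))
m=mask(f['frame'],'red')
print('red81',onz(f,(323,58),81,s).round(1))
print(f['frame'][170:214:2,322].tolist())
T=pickle.load(open('f0.pkl','rb'))['top']
print('tri handle',tri(ray(f,(322.5,58.),s),ray(T,(328.4,180.5))))
E
```

```text
handle c [ 577.8 -143.    85. ] -y edge [ 577.5 -159.2   90. ] base +y edge z40 [ 578.5 -130.6   40. ]
red81 [580.5  -7.4  81. ]
[[157, 149, 145], [160, 151, 151], [161, 152, 150], [116, 117, 108], [14, 64, 28], [24, 68, 33], [15, 66, 28], [17, 76, 34], [81, 191, 104], [89, 209, 113], [89, 209, 115], [90, 211, 116], [92, 210, 117], [87, 208, 113], [89, 209, 114], [85, 206, 110], [82, 206, 111], [83, 203, 110], [82, 202, 108], [80, 201, 106], [68, 188, 97], [18, 47, 30]]
tri handle (array([580.09678948,  -6.81529692,  78.03753275]), [np.float64(0.029929912897152355), np.float64(0.02992991289700878)])
```

Request:
move_arm:
  targets:
    - {"jaw": 1,"dp": [-0.2,0.1,0.94],"twist": 0}
    - {"jaw": 1,"dp": [0,0,0.94],"twist": 0}
    - {"jaw": 1,"dp": [0,0,0.94],"twist": 0}
    - {"jaw": 1,"dp": [0,0,0.94],"twist": 0}
    - {"jaw": 1,"dp": [0,0,0.94],"twist": 0}
    - {"jaw": 1,"dp": [0,0,0.94],"twist": 0}
    - {"jaw": 1,"dp": [0,0,0.94],"twist": 0}
    - {"jaw": 1,"dp": [0,0,0],"twist": 0}

```text
clock: 4.15
eef_pos: [573.6, -140.2, 49.9]
orientation: [[0.016, 1.0, -0.008], [1.0, -0.016, 0.004], [0.004, -0.008, -1.0]]
force: [-1.0, -0.2, 0.1]
width: 92.9
finger_force: 0.0
```

Request:
move_arm:
  squeeze: 12
  targets:
    - {"jaw": 0.1,"dp": [0,0,0],"twist": 0}
    - {"jaw": 0.1,"dp": [0,0,0],"twist": 0}
    - {"jaw": 0.1,"dp": [0,0,0],"twist": 0}
    - {"jaw": 0.1,"dp": [0,0,0],"twist": 0}
    - {"jaw": 0.1,"dp": [0,0,0],"twist": 0}
    - {"jaw": 0.1,"dp": [0,0,0],"twist": 0}
    - {"jaw": 0.1,"dp": [0,0,0],"twist": 0}
    - {"jaw": 0.1,"dp": [0,0,0],"twist": 0}

```text
clock: 4.82
eef_pos: [577.7, -143.2, 54.4]
orientation: [[0.018, 1.0, 0.0], [1.0, -0.018, -0.0], [-0.0, 0.0, -1.0]]
force: [-0.1, -0.1, -0.8]
width: 44.1
finger_force: 0.0
```

Request:
move_arm:
  squeeze: 12
  targets:
    - {"jaw": 0.05,"dp": [0,0,0],"twist": 0}
    - {"jaw": 0.05,"dp": [0,0,0],"twist": 0}
    - {"jaw": 0.05,"dp": [0,0,0],"twist": 0}
    - {"jaw": 0.05,"dp": [0,0,0],"twist": 0}
    - {"jaw": 0.05,"dp": [0,0,0],"twist": 0}
    - {"jaw": 0.05,"dp": [0,0,0],"twist": 0}
    - {"jaw": 0.05,"dp": [0,0,0],"twist": 0}
    - {"jaw": 0.05,"dp": [0,0,0],"twist": 0}

```text
clock: 5.48
eef_pos: [577.6, -143.1, 54.1]
orientation: [[0.018, 1.0, 0.0], [1.0, -0.018, 0.0], [0.0, 0.0, -1.0]]
force: [-0.2, -0.0, -1.7]
width: 13.8
finger_force: 12.0
```

```bash
python3 - <<'E'
from cell import *;from h import *;import pickle
s=observe();f=grab_frame('wrist');pickle.dump((s,f),open('w2.pkl','wb'))
cv2.imwrite('pics/w2.png',f['frame'][:,:,::-1]);print(s['eef_pos'],s['clock'],s['width'],s['finger_force'],s['force'])
for c in('red','green'):print(c,blobs(mask(f['frame'],c),40))
E
```

```text
[ 577.64843296 -143.05486317   54.06664941] 5.4833 13.784383598784663 12.000593841075897 [-0.23765619 -0.01119196 -1.69894369]
red []
green [([319.4, 258.3], [306, 219, 28, 76, 1961])]
```

View pics/w2.png

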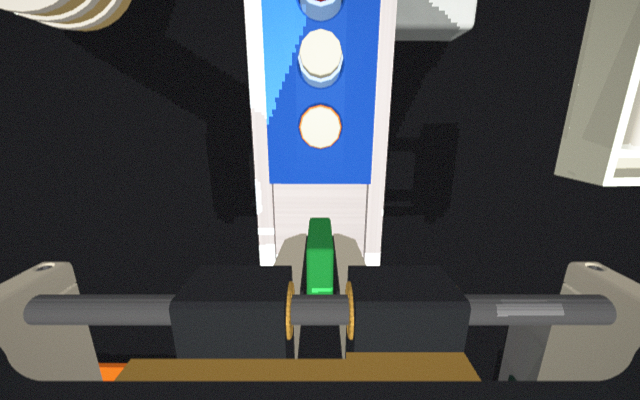

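The handle is gripped: width 13.8 mm and 12 N, with the green tab at (320,258) between the pads. Now the slide, about 20.7 mm.

Request:
move_arm:
  targets:
    - {"jaw": 0.05,"dp": [0.12,0,0],"twist": 0}
    - {"jaw": 0.05,"dp": [0.12,0,0],"twist": 0}
    - {"jaw": 0.05,"dp": [0.12,0,0],"twist": 0}
    - {"jaw": 0.05,"dp": [0.12,0,0],"twist": 0}
    - {"jaw": 0.12,"dp": [0.12,0,0],"twist": 0}
    - {"jaw": 0.05,"dp": [0.12,0,0],"twist": 0}
    - {"jaw": 0.05,"dp": [0.11,0,0],"twist": 0}
    - {"jaw": 0.05,"dp": [0,0,0],"twist": 0}

```text
clock: 6.2
eef_pos: [577.9, -121.3, 54.1]
orientation: [[0.017, 1.0, -0.0], [1.0, -0.017, 0.001], [0.001, -0.0, -1.0]]
force: [-0.1, 0.8, -2.0]
width: 14.2
finger_force: 12.0
```

Request:
move_arm:
  targets:
    - {"jaw": 0.05,"dp": [0,0,0],"twist": 0}
    - {"jaw": 0.05,"dp": [0,0,0],"twist": 0}
    - {"jaw": 0.05,"dp": [0,0,0],"twist": 0}
    - {"jaw": 0.05,"dp": [0,0,0],"twist": 0}
    - {"jaw": 0.05,"dp": [0,0,0],"twist": 0}
    - {"jaw": 0.05,"dp": [0,0,0],"twist": 0}
    - {"jaw": 0.05,"dp": [0,0,0],"twist": 0}
    - {"jaw": 0.05,"dp": [0,0,0],"twist": 0}

```text
clock: 6.87
eef_pos: [577.9, -122.3, 54.1]
orientation: [[0.018, 1.0, -0.0], [1.0, -0.018, 0.0], [0.0, -0.0, -1.0]]
force: [0.6, 2.0, -2.2]
width: 13.9
finger_force: 12.0
```

```bash
python3 - <<'E'
from cell import *;from h import *;import pickle
s=observe();f=grab_frame('top');pickle.dump((s,f),open('t3.pkl','wb'));S=grab_frame('scene')
print(s['eef_pos'],s['clock'],s['width'],s['finger_force'],s['force'])
for c in('red','blue'):print(c,[b for b in blobs(mask(f['frame'],c),4) if 250<b[0][0]<400 and 160<b[0][1]<210],[b for b in blobs(mask(S['frame'],c),4) if 230<b[0][0]<330 and 160<b[0][1]<260])
a=cv2.resize(f['frame'][145:215,250:400,::-1],None,fx=5,fy=5,interpolation=cv2.INTER_CUBIC)
cv2.imwrite('pics/t3.png',a)
E
```

```text
[ 577.87514883 -122.30415918   54.07115408] 6.8667 13.855016716209583 11.999255418777466 [ 0.63033873  2.03594434 -2.15556492]
red [([320.2, 180.5], [317, 178, 7, 6, 30])] [([288.9, 213.7], [286, 211, 7, 7, 37])]
blue [([325.3, 184.1], [309, 173, 39, 22, 497])] [([281.4, 203.1], [275, 198, 13, 13, 51]), ([256.7, 208.1], [255, 205, 5, 8, 26]), ([286.7, 221.7], [268, 208, 39, 29, 503])]
```

View pics/t3.png

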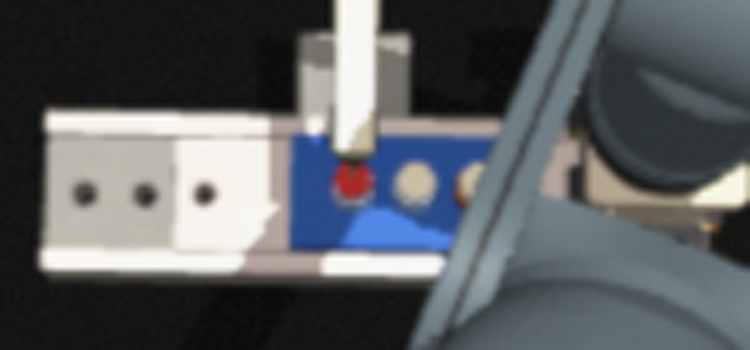

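The crop shows the red cap at crop (353,183) right below the needle arm's end at (355,140). The tongue hole at (204,194) is now dark, so it lies over a track hole.

```bash
python3 - <<'E'
from h import *;import pickle
s,T=pickle.load(open('t3.pkl','rb'))
g=cv2.cvtColor(T['frame'],cv2.COLOR_RGB2GRAY).astype(float)
def dark(u,v,r=3):
    p=g[v-r:v+r+1,u-r:u+r+1];w=np.clip(np.median(p)-12-p,0,None);yy,xx=np.mgrid[v-r:v+r+1,u-r:u+r+1];return (w*xx).sum()/w.sum(),(w*yy).sum()/w.sum()
P={}
for n,u,v,z in(('h2',267,184,30),('h1',279,184,30),('to',291,184,40)):
    p=dark(u,v);P[n]=onz(T,p,z);print(n,np.round(p,2),P[n].round(2))
print('red',onz(T,(320.2,180.5),81).round(1))
E
```

```text
h2 [266.55 183.45] [582.58 155.93  30.  ]
h1 [278.62 183.68] [581.92 123.96  30.  ]
to [290.5 183.4] [580.59  91.9   40.  ]
red [579.5  14.1  81. ]
```

Alignment is within about 0.2 mm. Now I release the handle and rise.

Request:
move_arm:
  targets:
    - {"jaw": 0.6,"dp": [0,0,0],"twist": 0}
    - {"jaw": 0.6,"dp": [0,0,0],"twist": 0}
    - {"jaw": 0.6,"dp": [0,0,0],"twist": 0}
    - {"jaw": 0.6,"dp": [0,0,0],"twist": 0}
    - {"jaw": 0.6,"dp": [0,0,-0.3],"twist": 0}
    - {"jaw": 0.6,"dp": [0,0,-0.9],"twist": 0}
    - {"jaw": 0.6,"dp": [0,0,-1],"twist": 0}
    - {"jaw": 0.6,"dp": [0,0,-1],"twist": 0}

```text
clock: 7.63
eef_pos: [577.7, -122.3, 135.3]
orientation: [[0.018, 1.0, -0.001], [1.0, -0.018, 0.0], [0.0, -0.001, -1.0]]
force: [0.6, 0.9, -0.3]
width: 54.9
finger_force: 0.0
```

```bash
python3 - <<'E'
from cell import *;from h import *
s=observe();f=grab_frame('wrist');print(s['eef_pos'],s['clock'],s['width'])
for c in('red','green'):print(c,blobs(mask(f['frame'],c),40))
E
```

```text
[ 577.67128043 -122.28241252  135.27594595] 7.6333 54.93764790949761
red [([319.7, 28.3], [307, 13, 27, 30, 575])]
green [([319.7, 214.2], [312, 190, 17, 48, 747])]
```

Request:
move_arm:
  targets:
    - {"jaw": 0.6,"dp": [0,-1,-1],"twist": 0}
    - {"jaw": 0.6,"dp": [0,-1,-1],"twist": 0}
    - {"jaw": 0.6,"dp": [0,-1,-1],"twist": 0}
    - {"jaw": 0.6,"dp": [0,-1,-0.6],"twist": 0}
    - {"jaw": 0.6,"dp": [0.97,-0.32,0],"twist": 0}
    - {"jaw": 0.6,"dp": [0.97,-0.32,0],"twist": 0}
    - {"jaw": 0.6,"dp": [0.97,-0.32,0],"twist": 0}
    - {"jaw": 0.6,"dp": [0.97,-0.32,0],"twist": 0}

```text
clock: 8.35
eef_pos: [447.2, -22.4, 225.0]
orientation: [[0.019, 1.0, 0.002], [1.0, -0.019, -0.001], [-0.001, 0.002, -1.0]]
force: [0.3, -0.5, 0.8]
width: 55.8
finger_force: 0.0
```

Request:
move_arm:
  targets:
    - {"jaw": 0.6,"dp": [0.97,-0.32,0],"twist": 0}
    - {"jaw": 0.6,"dp": [0.97,-0.32,0],"twist": 0}
    - {"jaw": 0.6,"dp": [0.97,-0.32,0],"twist": 0}
    - {"jaw": 0.6,"dp": [0.97,-0.32,0],"twist": 0}
    - {"jaw": 0.6,"dp": [0.97,-0.32,0],"twist": 0}
    - {"jaw": 0.6,"dp": [0.97,-0.32,0],"twist": 0}
    - {"jaw": 0.6,"dp": [0.97,-0.32,0],"twist": 0}
    - {"jaw": 0.6,"dp": [0.97,-0.32,0],"twist": 0}

```text
clock: 9.02
eef_pos: [386.7, 173.2, 224.8]
orientation: [[0.018, 1.0, 0.001], [1.0, -0.018, 0.0], [0.0, 0.001, -1.0]]
force: [1.1, 0.8, -0.0]
width: 55.9
finger_force: 0.0
```

Request:
move_arm:
  targets:
    - {"jaw": 0.6,"dp": [0.97,-0.32,0],"twist": 0}
    - {"jaw": 0.6,"dp": [0.97,-0.32,0],"twist": 0}
    - {"jaw": 0.6,"dp": [0.97,-0.32,0],"twist": 0}
    - {"jaw": 0.6,"dp": [0.97,-0.32,0],"twist": 0}
    - {"jaw": 0.6,"dp": [0.97,-0.32,0],"twist": 0}
    - {"jaw": 0.6,"dp": [0.97,-0.32,0],"twist": 0}
    - {"jaw": 0.6,"dp": [0,0,0],"twist": -0.1154}
    - {"jaw": 0.6,"dp": [0,0,0],"twist": -0.1154}

```text
clock: 9.68
eef_pos: [341.0, 319.7, 224.7]
orientation: [[-0.23, 0.973, 0.001], [0.973, 0.23, 0.0], [0.0, 0.001, -1.0]]
force: [0.6, -0.1, 0.3]
width: 55.6
finger_force: 0.0
```

Request:
move_arm:
  targets:
    - {"jaw": 0.6,"dp": [0,0,0],"twist": -0.1154}
    - {"jaw": 0.6,"dp": [0,0,0],"twist": -0.1154}
    - {"jaw": 0.6,"dp": [0,0,0],"twist": -0.1154}
    - {"jaw": 0.6,"dp": [0,0,0],"twist": -0.1154}
    - {"jaw": 0.6,"dp": [0,0,0],"twist": -0.1154}
    - {"jaw": 0.6,"dp": [0,0,0],"twist": -0.1154}
    - {"jaw": 0.6,"dp": [0,0,0],"twist": -0.1154}
    - {"jaw": 0.6,"dp": [0,0,0],"twist": -0.1154}

```text
clock: 10.35
eef_pos: [341.8, 318.4, 224.7]
orientation: [[-0.931, 0.365, 0.001], [0.365, 0.931, 0.0], [-0.001, 0.001, -1.0]]
force: [0.2, 0.2, -0.2]
width: 55.8
finger_force: 0.0
```

Request:
move_arm:
  targets:
    - {"jaw": 0.6,"dp": [0,0,0.5],"twist": -0.1154}
    - {"jaw": 0.6,"dp": [0,0,0.5],"twist": -0.1154}
    - {"jaw": 0.6,"dp": [0,0,0.5],"twist": -0.1154}
    - {"jaw": 0.6,"dp": [0,0,0],"twist": 0}
    - {"jaw": 0.6,"dp": [0,0,0],"twist": 0}
    - {"jaw": 0.6,"dp": [0,0,0],"twist": 0}
    - {"jaw": 0.6,"dp": [0,0,0],"twist": 0}
    - {"jaw": 0.6,"dp": [0,0,0],"twist": 0}

```text
clock: 11.02
eef_pos: [342.1, 318.6, 187.5]
orientation: [[-1.0, 0.019, 0.001], [0.019, 1.0, 0.001], [-0.001, 0.001, -1.0]]
force: [-0.5, -0.3, -0.1]
width: 56.0
finger_force: 0.0
```

```bash
python3 - <<'E'
from cell import *;from h import *;import pickle
s=observe();f=grab_frame('wrist');pickle.dump((s,f),open('w4.pkl','wb'))
print(s['eef_pos'],s['clock'],s['width'],s['joint_positions'])
cv2.imwrite('pics/w4.png',f['frame'][:,:,::-1])
print(blobs(mask(f['frame'],'yellow'),30))
E
```

```text
[342.12888693 318.64498933 187.51363232] 11.0167 55.97430314325154 [ 2.92572905e+01  7.66204684e+00  1.01544365e+02 -2.11070855e-03
  7.07037207e+01 -5.96635249e+01]
[([318.9, 195.6], [310, 183, 19, 26, 411])]
```

View pics/w4.png

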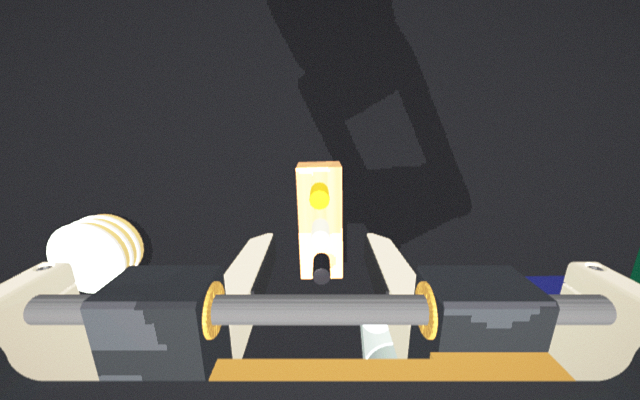

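The wrist view shows the yellow knob at (319,197) on the near end of the stand, the white knob at (320,225) and the black knob at (321,276). The fingers straddle the stand from left and right.

```bash
python3 - <<'E'
from h import *;import pickle
s,f=pickle.load(open('w4.pkl','rb'));T=pickle.load(open('f0.pkl','rb'))['top']
print(f['frame'][180:212:2,319].tolist())
for v in(198.5,199.5):print('top85',onz(f,(319,v),85,s).round(1))
print(tri(ray(f,(319,199.5),s),ray(T,(196.3,275.5))))
E
```

```text
[[255, 253, 212], [255, 242, 137], [248, 225, 61], [248, 225, 58], [247, 224, 57], [255, 252, 76], [255, 255, 100], [255, 255, 93], [255, 255, 90], [255, 255, 90], [255, 255, 89], [255, 255, 94], [255, 255, 88], [255, 255, 85], [255, 255, 94], [255, 254, 204]]
top85 [338.7 316.4  85. ]
top85 [339.7 316.4  85. ]
(array([342.36161878, 317.00983313,  78.10087691]), [np.float64(0.9113977436325197), np.float64(0.9113977436324903)])
```

Request:
move_arm:
  targets:
    - {"jaw": 0.6,"dp": [0.1,-0.09,0.8],"twist": 0}
    - {"jaw": 0.6,"dp": [0,0,0.9],"twist": 0}
    - {"jaw": 0.6,"dp": [0,0,0.9],"twist": 0}
    - {"jaw": 0.6,"dp": [0,0,0.7],"twist": 0}
    - {"jaw": 0.6,"dp": [0,0,0],"twist": 0}
    - {"jaw": 0.6,"dp": [0,0,0],"twist": 0}
    - {"jaw": 0.6,"dp": [0,0,0],"twist": 0}
    - {"jaw": 0.6,"dp": [0,0,0],"twist": 0}

```text
clock: 11.73
eef_pos: [340.2, 316.8, 105.6]
orientation: [[-1.0, 0.017, 0.002], [0.017, 1.0, 0.001], [-0.002, 0.001, -1.0]]
force: [0.7, 0.6, 0.2]
width: 55.9
finger_force: 0.0
```

```bash
python3 - <<'E'
from cell import *;from h import *;import pickle
s=observe();f=grab_frame('wrist');s0,f0=pickle.load(open('w4.pkl','rb'))
print(s['eef_pos'],s['clock'],s['width'])
I=f['frame'].astype(int);m=(I[...,0]>150)&(I[...,1]>130)&(I[...,2]<130)
b=[b for b in blobs(m,100) if abs(b[0][0]-319)<30];print(b)
for (c,st) in b:
    # top face: full-width circle at the bottom of the blob
    x0,y0,w,h,_=st;print([ (r,int(m[r,x0:x0+w].sum())) for r in range(y0,y0+h,2)])
    cr=f['frame'][y0:y0+h,int(c[0])].tolist();print([tuple(p) for p in cr[::2]])
E
```

```text
[340.16850843 316.80155679 105.58017741] 11.7333 55.941917150239135
[([321.3, 226.4], [308, 206, 28, 41, 918])]
[(206, 5), (208, 15), (210, 19), (212, 21), (214, 23), (216, 23), (218, 24), (220, 25), (222, 25), (224, 26), (226, 26), (228, 26), (230, 27), (232, 28), (234, 28), (236, 26), (238, 26), (240, 24), (242, 20), (244, 16), (246, 4)]
[(252, 230, 85), (248, 225, 61), (247, 223, 59), (248, 224, 61), (248, 227, 64), (248, 228, 63), (249, 227, 65), (249, 227, 59), (255, 255, 86), (255, 255, 94), (255, 255, 90), (255, 255, 91), (255, 255, 86), (255, 255, 91), (255, 255, 87), (255, 255, 89), (255, 255, 92), (255, 255, 87), (255, 255, 84), (255, 255, 82), (255, 255, 97)]
```

```bash
python3 - <<'E'
from cell import *;from h import *;import pickle
s=observe();s0,f0=pickle.load(open('w4.pkl','rb'))
print(tri(ray(f0,(318.9,199.6),s0),ray(f0,(321.5,233.7),s)),onz(f0,(321.5,233.7),85,s))
E
```

```text
(array([340.83864608, 316.39871633,  81.42437234]), [np.float64(0.10054973273466777), np.float64(0.10054973273472567)]) [339.33561447 316.50056921  85.        ]
```

Request:
move_arm:
  squeeze: 20
  targets:
    - {"jaw": 0.6,"dp": [0,0,0.7],"twist": 0}
    - {"jaw": 0.6,"dp": [0,0,0.7],"twist": 0}
    - {"jaw": 0.6,"dp": [0,0,0.7],"twist": 0}
    - {"jaw": 0.6,"dp": [0,0,0],"twist": 0}
    - {"jaw": 0.6,"dp": [0,0,0],"twist": 0}
    - {"jaw": 0.1,"dp": [0,0,0],"twist": 0}
    - {"jaw": 0.1,"dp": [0,0,0],"twist": 0}
    - {"jaw": 0.1,"dp": [0,0,0],"twist": 0}

```text
clock: 12.45
eef_pos: [339.9, 316.7, 52.8]
orientation: [[-1.0, 0.017, 0.002], [0.017, 1.0, 0.001], [-0.002, 0.001, -1.0]]
force: [0.0, 1.2, 0.5]
width: 40.0
finger_force: 0.0
```

Request:
move_arm:
  targets:
    - {"jaw": 0.1,"dp": [0,0,0],"twist": 0}
    - {"jaw": 0.1,"dp": [0,0,0],"twist": 0}
    - {"jaw": 0.1,"dp": [0,0,0],"twist": 0}
    - {"jaw": 0.1,"dp": [0,0,0],"twist": 0}
    - {"jaw": 0.1,"dp": [0,0,0],"twist": 0}
    - {"jaw": 0.1,"dp": [0,0,0],"twist": 0}
    - {"jaw": 0.1,"dp": [0,0,0],"twist": 0}
    - {"jaw": 0.1,"dp": [0,0,0],"twist": 0}

```text
clock: 13.12
eef_pos: [339.4, 316.8, 52.0]
orientation: [[-1.0, 0.017, 0.001], [0.017, 1.0, 0.001], [-0.001, 0.001, -1.0]]
force: [-1.5, 4.2, 4.3]
width: 19.7
finger_force: 20.0
```

Request:
move_arm:
  targets:
    - {"jaw": 0.1,"dp": [0,0,-0.3],"twist": 0}
    - {"jaw": 0.1,"dp": [0,0,-0.6],"twist": 0}
    - {"jaw": 0.1,"dp": [0,0,-0.8],"twist": 0}
    - {"jaw": 0.1,"dp": [0,0,-0.8],"twist": 0}
    - {"jaw": 0.1,"dp": [0,0,-0.8],"twist": 0}
    - {"jaw": 0.1,"dp": [0,0,-0.8],"twist": 0}
    - {"jaw": 0.1,"dp": [0,0,-0.6],"twist": 0}
    - {"jaw": 0.1,"dp": [0,0,0],"twist": 0.1154}

```text
clock: 13.78
eef_pos: [340.4, 316.2, 171.7]
orientation: [[-0.991, 0.137, 0.004], [0.137, 0.991, 0.001], [-0.004, 0.001, -1.0]]
force: [0.4, 0.1, -1.4]
width: 19.8
finger_force: 20.0
```

Request:
move_arm:
  targets:
    - {"jaw": 0.1,"dp": [0,0,0],"twist": 0.1154}
    - {"jaw": 0.1,"dp": [0,0,0],"twist": 0.1154}
    - {"jaw": 0.1,"dp": [0,0,0],"twist": 0.1154}
    - {"jaw": 0.1,"dp": [0,0,0],"twist": 0.1154}
    - {"jaw": 0.1,"dp": [0,0,0],"twist": 0.1154}
    - {"jaw": 0.1,"dp": [0,0,0],"twist": 0.1154}
    - {"jaw": 0.1,"dp": [0,0,0],"twist": 0.1154}
    - {"jaw": 0.1,"dp": [0,0,0],"twist": 0.1154}

```text
clock: 14.45
eef_pos: [338.6, 315.1, 168.4]
orientation: [[-0.444, 0.896, -0.002], [0.896, 0.444, -0.002], [-0.001, -0.003, -1.0]]
force: [0.7, 0.1, -0.3]
width: 19.8
finger_force: 20.0
```

Request:
move_arm:
  targets:
    - {"jaw": 0.1,"dp": [0,0,0],"twist": 0.1154}
    - {"jaw": 0.1,"dp": [0,0,0],"twist": 0.1154}
    - {"jaw": 0.1,"dp": [0,0,0],"twist": 0.1154}
    - {"jaw": 0.1,"dp": [0,0,0],"twist": 0.1154}
    - {"jaw": 0.1,"dp": [-0.45,0.49,0],"twist": 0}
    - {"jaw": 0.1,"dp": [-0.88,0.98,0],"twist": 0}
    - {"jaw": 0.1,"dp": [-0.88,0.98,0],"twist": 0}
    - {"jaw": 0.1,"dp": [-0.88,0.98,0],"twist": 0}

```text
clock: 15.12
eef_pos: [423.4, 235.8, 168.5]
orientation: [[0.016, 1.0, -0.002], [1.0, -0.016, -0.002], [-0.002, -0.002, -1.0]]
force: [-0.3, -0.4, -0.9]
width: 19.2
finger_force: 20.0
```

Request:
move_arm:
  targets:
    - {"jaw": 0.1,"dp": [-0.88,0.98,0],"twist": 0}
    - {"jaw": 0.1,"dp": [-0.88,0.98,0],"twist": 0}
    - {"jaw": 0.1,"dp": [-0.88,0.98,0],"twist": 0}
    - {"jaw": 0.1,"dp": [-0.88,0.98,0],"twist": 0}
    - {"jaw": 0.1,"dp": [-0.88,0.98,0],"twist": 0}
    - {"jaw": 0.1,"dp": [-0.6,0.6,0],"twist": 0}
    - {"jaw": 0.1,"dp": [-0.3,0.35,0],"twist": 0}
    - {"jaw": 0.1,"dp": [0,0,0],"twist": 0}

```text
clock: 15.78
eef_pos: [568.2, 100.2, 168.2]
orientation: [[0.02, 1.0, -0.002], [1.0, -0.02, -0.001], [-0.001, -0.001, -1.0]]
force: [-0.4, 0.4, -0.4]
width: 19.8
finger_force: 20.0
```

Request:
move_arm:
  targets:
    - {"jaw": 0.1,"dp": [0,0,0],"twist": 0}
    - {"jaw": 0.1,"dp": [0,0,0],"twist": 0}
    - {"jaw": 0.1,"dp": [0,0,0],"twist": 0}
    - {"jaw": 0.1,"dp": [0,0,0],"twist": 0}
    - {"jaw": 0.1,"dp": [0,0,0],"twist": 0}
    - {"jaw": 0.1,"dp": [0,0,0],"twist": 0}
    - {"jaw": 0.1,"dp": [0,0,0],"twist": 0}
    - {"jaw": 0.1,"dp": [0,0,0],"twist": 0}

```text
clock: 16.45
eef_pos: [567.3, 102.6, 169.2]
orientation: [[0.017, 1.0, 0.0], [1.0, -0.017, -0.0], [-0.0, 0.0, -1.0]]
force: [0.4, 0.5, -0.2]
width: 19.9
finger_force: 20.0
```

```bash
python3 - <<'E'
from cell import *;from h import *;import pickle
s=observe();f=grab_frame('wrist');pickle.dump((s,f),open('w5.pkl','wb'))
print(s['eef_pos'],s['clock'],s['width'],s['finger_force'],s['force'])
cv2.imwrite('pics/w5.png',f['frame'][:,:,::-1])
E
```

```text
[567.33529508 102.61830038 169.24280526] 16.45 19.93155376690048 19.990614652633667 [ 0.41082318  0.52622087 -0.2027921 ]
```

View pics/w5.png

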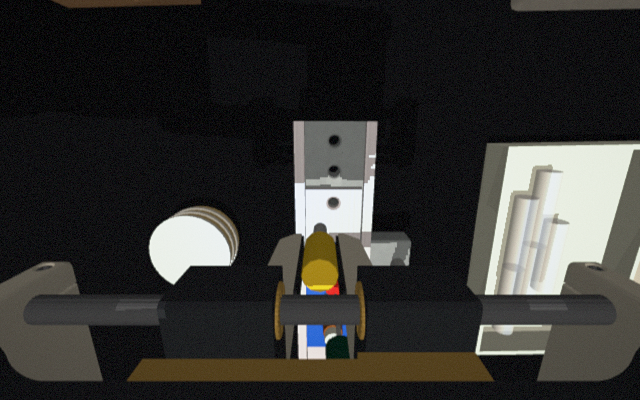

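The wrist view shows the tongue hole at (334,203), the free track holes at (334,171) and (334,140), and the held pin's tip at about (320,226), upright between the pads.

```bash
python3 - <<'E'
from h import *;import pickle
s,f=pickle.load(open('w5.pkl','rb'))
g=cv2.cvtColor(f['frame'],cv2.COLOR_RGB2GRAY)
def hole(u,v,r=9):
    p=g[v-r:v+r+1,u-r:u+r+1];m=(p<(np.median(p)*0.6)).astype(np.uint8)
    n,l,st,c=cv2.connectedComponentsWithStats(m);i=l[r,r];x,y,w,h,a=st[i];return (u-r+x+w/2-.5,v-r+y+h/2-.5),(w,h,a)
for u,v,z in((334,140,30),(334,171,30),(334,203,40)):
    p,e=hole(u,v);print(p,e,onz(f,p,z,s).round(2))
T=f['tool_from_camera'];
def proj(p):
    q=T[:3,:3].T@(np.array(p)-T[:3,3]);q=f['K']@q;return (q[:2]/q[2]).round(1)
print('tip exp',proj([0,0,43]),proj([1,1,43]),'shoulder',proj([0,0,7]),'knobtop',proj([0,0,-33]))
print(g[216:246,314:327].tolist())
E
```

```text
(np.float64(334.0), np.float64(140.0)) (np.int32(11), np.int32(11), np.int32(94)) [583.11 156.55  30.  ]
(np.float64(334.0), np.float64(170.0)) (np.int32(11), np.int32(9), np.int32(71)) [583.02 125.02  30.  ]
(np.float64(333.0), np.float64(202.0)) (np.int32(11), np.int32(11), np.int32(94)) [581.36  92.23  40.  ]
tip exp [320.  220.8] [321.3 219.6] shoulder [320.1 239.8] knobtop [320.3 271.3]
[[239, 240, 239, 241, 240, 239, 239, 240, 240, 240, 240, 240, 240], [239, 240, 239, 240, 241, 240, 241, 240, 240, 240, 239, 240, 240], [241, 239, 240, 241, 240, 240, 239, 240, 240, 240, 241, 240, 241], [240, 242, 240, 240, 241, 239, 239, 241, 239, 239, 239, 239, 238], [240, 241, 241, 240, 240, 241, 241, 241, 240, 239, 241, 241, 241], [240, 241, 241, 242, 241, 243, 241, 240, 241, 242, 240, 240, 240], [240, 243, 239, 229, 210, 199, 197, 205, 230, 243, 242, 241, 239], [241, 242, 214, 156, 126, 108, 106, 116, 157, 191, 230, 242, 241], [240, 197, 130, 87, 74, 73, 74, 72, 80, 98, 164, 229, 242], [195, 113, 75, 68, 69, 69, 73, 74, 67, 69, 92, 167, 240], [122, 72, 74, 71, 74, 76, 74, 75, 73, 67, 66, 103,
[... 338 characters left out ...]
82, 77, 81, 82, 84, 85, 78, 85, 82, 80, 80, 76, 90], [77, 77, 78, 82, 76, 80, 81, 83, 85, 84, 81, 86, 80], [79, 87, 79, 86, 88, 82, 79, 84, 82, 85, 81, 79, 79], [82, 84, 79, 77, 85, 81, 85, 87, 81, 81, 84, 81, 83], [78, 78, 84, 87, 81, 81, 84, 82, 85, 87, 83, 80, 84], [81, 84, 79, 82, 83, 83, 80, 81, 85, 80, 82, 81, 82], [79, 85, 79, 83, 79, 82, 84, 82, 84, 80, 81, 85, 78], [77, 81, 84, 82, 85, 81, 84, 82, 81, 87, 80, 80, 87], [85, 80, 86, 83, 85, 82, 82, 79, 87, 82, 85, 83, 80], [81, 82, 82, 82, 83, 83, 89, 79, 75, 85, 85, 84, 81], [79, 81, 78, 82, 86, 84, 80, 74, 83, 80, 84, 75, 83], [88, 76, 79, 83, 82, 80, 85, 83, 88, 75, 82, 78, 79], [83, 82, 85, 83, 82, 81, 84, 80, 80, 83, 80, 82, 83]]
```

Request:
move_arm:
  targets:
    - {"jaw": 0.1,"dp": [-0.21,0,0.5],"twist": 0}
    - {"jaw": 0.1,"dp": [-0.21,0,0.7],"twist": 0}
    - {"jaw": 0.1,"dp": [0,0,0.8],"twist": 0}
    - {"jaw": 0.1,"dp": [0,0,0.7],"twist": 0}
    - {"jaw": 0.1,"dp": [0,0,0.4],"twist": 0}
    - {"jaw": 0.1,"dp": [0,0,0],"twist": 0}
    - {"jaw": 0.1,"dp": [0,0,0],"twist": 0}
    - {"jaw": 0.1,"dp": [0,0,0],"twist": 0}

```text
clock: 17.17
eef_pos: [568.1, 91.9, 92.7]
orientation: [[0.017, 1.0, 0.002], [1.0, -0.017, -0.0], [-0.0, 0.002, -1.0]]
force: [-0.7, 0.1, -0.3]
width: 19.4
finger_force: 20.0
```

Request:
move_arm:
  targets:
    - {"jaw": 0.1,"dp": [0,0,0],"twist": 0}
    - {"jaw": 0.1,"dp": [0,0,0],"twist": 0}
    - {"jaw": 0.1,"dp": [0,0,0],"twist": 0}
    - {"jaw": 0.1,"dp": [0,0,0],"twist": 0}
    - {"jaw": 0.1,"dp": [0,0,0],"twist": 0}
    - {"jaw": 0.1,"dp": [0,0,0],"twist": 0}
    - {"jaw": 0.1,"dp": [0,0,0],"twist": 0}
    - {"jaw": 0.1,"dp": [0,0,0],"twist": 0}

```text
clock: 17.83
eef_pos: [567.2, 91.9, 91.6]
orientation: [[0.017, 1.0, -0.0], [1.0, -0.017, -0.0], [-0.0, -0.0, -1.0]]
force: [-0.0, -0.4, -0.6]
width: 19.4
finger_force: 20.0
```

```bash
python3 - <<'E'
from cell import *;from h import *;import pickle
s=observe();f=grab_frame('wrist');pickle.dump((s,f),open('w6.pkl','wb'))
print(s['eef_pos'],s['clock'],s['width'],s['finger_force'],s['force'])
T=f['tool_from_camera']
def proj(p):
    q=T[:3,:3].T@(np.array(p)-T[:3,3]);q=f['K']@q;return (q[:2]/q[2]).round(1)
print('tip',proj([0,0,43]),'shoulder front',proj([10,0,7]),'knobtop front/back',proj([10,0,-33]),proj([-10,0,-33]))
cv2.imwrite('pics/w6.png',cv2.resize(f['frame'][170:320,260:400,::-1],None,fx=4,fy=4,interpolation=cv2.INTER_CUBIC))
E
```

```text
[567.21082878  91.91499166  91.61259913] 17.8333 19.387973263519637 19.99054491519928 [-0.04934888 -0.41917338 -0.61434147]
tip [320.  220.8] shoulder front [320.1 225.4] knobtop front/back [320.4 253.7] [320.3 288.2]
```

View pics/w6.png

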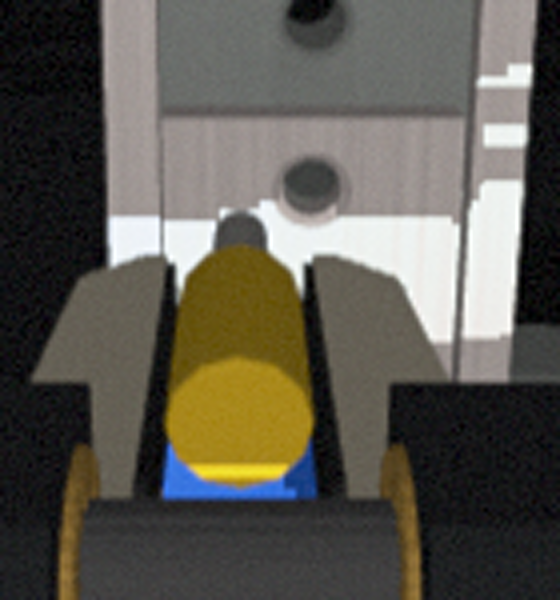

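The crop shows the tongue hole rim centred at crop (313,190), the pin's shank tip at (240,210), the knob shoulder's front edge at row 243, and the knob's top disc centred at (240,421). In the image the pin sits a few pixels further back than nominal, so I compute the relative offset between tip and hole.

```bash
python3 - <<'E'
from h import *;import pickle
s,f=pickle.load(open('w6.pkl','rb'));T=f['tool_from_camera'];g=cv2.cvtColor(f['frame'],cv2.COLOR_RGB2GRAY).astype(int)
ez=91.6
def toolpt(uv,z): # ray to tool-z plane
    d=T[:3,:3]@np.linalg.inv(f['K'])@[uv[0],uv[1],1];o=T[:3,3];return (o+d*(z-o[2])/d[2]).round(2)
full=lambda u,v:((u+.5)/4-.5+260,(v+.5)/4-.5+170)
print('hole',toolpt(full(313,190),ez-40),full(313,190))
def proj(p):
    q=T[:3,:3].T@(np.array(p)-T[:3,3]);q=f['K']@q;return (q[:2]/q[2])
for z0 in(40,43,46):
  for d in(0,-1,-2,-3,-4):
    print(z0,d,'front',round(min(proj([d+2,0,z0])[1],proj([d+5,0,z0-8])[1]),1),'sh',proj([d+10,0,z0-36])[1].round(1),'top f/b',proj([d+10,0,z0-76])[1].round(1),proj([d-10,0,z0-76])[1].round(1),'w',(proj([d,10,z0-76])-proj([d,-10,z0-76]))[0].round(1))
print(g[195:240,320].tolist());print('hole col',g[200:230,338].tolist());print('row217',g[217,322:356].tolist())
I=f['frame'].astype(int);print('knob col',I[225:300:1,320,0].tolist());print('knobrow',[ (r,I[r,295:345,0].tolist()) for r in (276,)])
E
```

```text
hole [-2.000e-02  1.437e+01  5.160e+01] (337.875, 217.125)
40 0 front 219.5 sh 227.1 top f/b 256.5 291.4 w 39.4
40 -1 front 220.8 sh 228.6 top f/b 258.3 293.1 w 39.3
40 -2 front 222.1 sh 230.1 top f/b 260.1 294.8 w 39.2
40 -3 front 223.4 sh 231.6 top f/b 261.9 296.5 w 39.1
40 -4 front 224.6 sh 233.0 top f/b 263.7 298.1 w 39.0
43 0 front 218.2 sh 225.4 top f/b 253.7 288.2 w 38.6
43 -1 front 219.4 sh 226.9 top f/b 255.5 289.8 w 38.5
43 -2 front 220.7 sh 228.3 top f/b 257.3 291.5 w 38.4
43 -3 front 222.0 sh 229.8 top f/b 259.1 293.1 w 38.4
43 -4 front 223.2 sh 231.2 top f/b 260.8 294.7 w 38.3
46 0 front 216.8 sh 223.8 top f/b 251.1 285.0 w 37.9
46 -1 front 218.1 sh 225.2 top f/b 252.9 286.6 w 37.8
46 -2 front 219.3 sh 226.7 top f/b 254.6 288.2 w 37.7
46 -3 front 220.6 sh 228.1 top f/b 256.3 289.8 w 37.6
46 -4 front 221.8 sh 229.5 top f/b 258.1 291.5 w 37.6
[106, 102, 92, 94, 121, 144, 154, 152, 148, 150, 150, 150, 154, 153, 150, 150, 153, 150, 151, 153, 150, 154, 150, 147, 148, 149, 153, 134, 97, 77, 73, 72, 79, 76, 76, 78, 83, 81, 85, 86, 82, 84, 86, 81, 81]
hole col [148, 153, 151, 15
[... 208 characters left out ...]
 68, 63, 67, 78, 88, 115, 122, 121, 145, 150, 145, 151, 149, 145, 149, 148]
knob col [75, 74, 81, 76, 76, 83, 98, 103, 106, 107, 106, 104, 108, 104, 104, 107, 105, 101, 105, 106, 105, 105, 105, 104, 107, 107, 109, 108, 105, 104, 105, 106, 105, 117, 139, 161, 171, 169, 170, 168, 170, 169, 170, 169, 170, 166, 170, 165, 169, 166, 170, 165, 167, 168, 169, 167, 167, 166, 165, 161, 169, 219, 238, 239, 207, 165, 143, 101, 57, 47, 34, 40, 40, 44, 55]
knobrow [(276, [63, 20, 17, 22, 11, 29, 103, 167, 168, 169, 166, 164, 167, 168, 168, 170, 168, 169, 166, 167, 168, 168, 166, 166, 168, 165, 167, 166, 169, 168, 170, 168, 169, 169, 166, 167, 167, 168, 168, 168, 169, 169, 159, 71, 18, 1, 20, 20, 19, 62])]
```

Request:
move_arm:
  targets:
    - {"jaw": 0.1,"dp": [0,0,0.08],"twist": 0}
    - {"jaw": 0.1,"dp": [0,0,0.08],"twist": 0}
    - {"jaw": 0.1,"dp": [0,0,0.04],"twist": 0}
    - {"jaw": 0.1,"dp": [0,0,0],"twist": 0}
    - {"jaw": 0.1,"dp": [0,0,0],"twist": 0}
    - {"jaw": 0.1,"dp": [0,0,0],"twist": 0}
    - {"jaw": 0.1,"dp": [0,0,0],"twist": 0}
    - {"jaw": 0.1,"dp": [0,0,0],"twist": 0}

```text
clock: 18.55
eef_pos: [567.3, 91.9, 86.7]
orientation: [[0.017, 1.0, 0.0], [1.0, -0.017, -0.0], [-0.0, 0.0, -1.0]]
force: [-0.8, 0.2, -0.5]
width: 19.7
finger_force: 20.0
```

Request:
move_arm:
  targets:
    - {"jaw": 0.1,"dp": [0,0,0.02],"twist": 0}
    - {"jaw": 0.1,"dp": [0,0,0.02],"twist": 0}
    - {"jaw": 0.1,"dp": [0,0,0.02],"twist": 0}
    - {"jaw": 0.1,"dp": [0,0,0],"twist": 0}
    - {"jaw": 0.1,"dp": [0,0,0],"twist": 0}
    - {"jaw": 0.1,"dp": [0,0,0],"twist": 0}
    - {"jaw": 0.1,"dp": [0,0,0],"twist": 0}
    - {"jaw": 0.1,"dp": [0,0,0],"twist": 0}

```text
clock: 19.22
eef_pos: [567.2, 91.9, 85.1]
orientation: [[0.017, 1.0, -0.0], [1.0, -0.017, -0.0], [-0.0, -0.0, -1.0]]
force: [-0.7, 0.0, -0.5]
width: 19.4
finger_force: 20.0
```

Request:
move_arm:
  targets:
    - {"jaw": 0.1,"dp": [0,0,0.02],"twist": 0}
    - {"jaw": 0.1,"dp": [0,0,0.02],"twist": 0}
    - {"jaw": 0.1,"dp": [0,0,0],"twist": 0}
    - {"jaw": 0.1,"dp": [0,0,0],"twist": 0}
    - {"jaw": 0.1,"dp": [0,0,0],"twist": 0}
    - {"jaw": 0.1,"dp": [0,0,0],"twist": 0}
    - {"jaw": 0.1,"dp": [0,0,0],"twist": 0}
    - {"jaw": 0.1,"dp": [0,0,0],"twist": 0}

```text
clock: 19.88
eef_pos: [567.2, 91.9, 84.2]
orientation: [[0.018, 1.0, -0.0], [1.0, -0.018, -0.0], [-0.0, -0.0, -1.0]]
force: [0.2, -0.2, 1.2]
width: 19.7
finger_force: 20.0
```

```bash
python3 - <<'E'
from cell import *;from h import *;import pickle
s=observe();f=grab_frame('wrist');pickle.dump((s,f),open('w7.pkl','wb'))
print(s['eef_pos'],s['clock'],s['width'],s['force'])
g=cv2.cvtColor(f['frame'],cv2.COLOR_RGB2GRAY).astype(int)
for u in(318,320,322):print('tipcol',u,g[214:232,u].tolist())
for r in (222,224,226,228):print('tiprow',r,g[r,308:334].tolist())
for u in(335,337,339):print('holecol',u,g[200:232,u].tolist())
for r in(212,216,218,220):print('row',r,g[r,322:356].tolist())
E
```

```text
[567.24416633  91.88822842  84.16384043] 19.8833 19.701566813544623 [ 0.1791191  -0.20892342  1.24683723]
tipcol 318 [155, 157, 158, 154, 153, 154, 157, 154, 136, 99, 80, 82, 82, 81, 83, 79, 80, 88]
tipcol 320 [162, 160, 161, 159, 160, 160, 159, 158, 131, 90, 78, 81, 83, 82, 79, 80, 84, 89]
tipcol 322 [159, 161, 162, 160, 162, 159, 162, 159, 150, 110, 81, 75, 80, 82, 81, 81, 81, 83]
tiprow 222 [157, 155, 153, 158, 162, 161, 158, 158, 155, 145, 136, 130, 131, 133, 150, 154, 161, 162, 162, 155, 150, 143, 168, 131, 103, 99]
tiprow 224 [161, 156, 156, 160, 164, 163, 152, 126, 88, 85, 80, 80, 78, 81, 81, 85, 110, 148, 160, 158, 152, 149, 188, 189, 141, 103]
tiprow 226 [162, 154, 154, 159, 163, 156, 95, 78, 82, 82, 82, 81, 83, 82, 80, 77, 77, 94, 179, 233, 235, 228, 219, 197, 189, 181]
tiprow 228 [160, 154, 155, 157, 162, 126, 84, 74, 80, 81, 83, 81, 79, 83, 81, 79, 77, 85, 160, 254, 250, 248, 247, 243, 227, 209]
holecol 335 [93, 100, 139, 159, 160, 161, 160, 160, 159, 161, 157, 150, 133, 95, 71, 71, 73, 73, 71, 65, 62, 79, 94, 99, 96, 100, 147, 180, 189, 206, 239, 248]
holecol 337 [96, 10
[... 272 characters left out ...]
, 177, 197, 201, 237, 249]
row 212 [163, 157, 160, 161, 161, 158, 162, 155, 156, 154, 152, 146, 136, 133, 115, 111, 114, 114, 122, 127, 129, 141, 154, 161, 161, 153, 152, 158, 162, 154, 158, 159, 160, 158]
row 216 [162, 156, 159, 161, 163, 159, 159, 142, 131, 114, 85, 66, 67, 73, 66, 68, 71, 70, 70, 68, 66, 69, 84, 115, 130, 137, 150, 156, 153, 157, 159, 159, 162, 158]
row 218 [162, 155, 159, 159, 161, 157, 152, 133, 130, 91, 70, 70, 71, 71, 70, 69, 65, 67, 68, 69, 68, 67, 71, 102, 136, 132, 141, 156, 158, 155, 160, 156, 157, 162]
row 220 [162, 153, 157, 158, 162, 158, 144, 138, 119, 97, 91, 79, 74, 62, 67, 69, 64, 68, 68, 68, 72, 77, 89, 95, 136, 135, 138, 157, 157, 159, 159, 158, 160, 159]
```

Request:
move_arm:
  targets:
    - {"jaw": 0.1,"dp": [0,0,-0.12],"twist": 0}
    - {"jaw": 0.1,"dp": [0,0,0],"twist": 0}
    - {"jaw": 0.1,"dp": [0.07,0.19,0],"twist": 0}
    - {"jaw": 0.1,"dp": [0.07,0.19,0],"twist": 0}
    - {"jaw": 0.1,"dp": [0,0.19,0],"twist": 0}
    - {"jaw": 0.1,"dp": [0,0,0],"twist": 0}
    - {"jaw": 0.1,"dp": [0,0,0],"twist": 0}
    - {"jaw": 0.1,"dp": [0,0,0],"twist": 0}

```text
clock: 20.6
eef_pos: [581.4, 95.2, 86.9]
orientation: [[0.017, 1.0, -0.001], [1.0, -0.017, -0.0], [-0.0, -0.001, -1.0]]
force: [0.6, 0.0, -0.5]
width: 19.7
finger_force: 20.0
```

```bash
python3 - <<'E'
from cell import *;from h import *;import pickle
s=observe();f=grab_frame('wrist');pickle.dump((s,f),open('w8.pkl','wb'))
print(s['eef_pos'],s['clock'],s['width'],s['force'])
cv2.imwrite('pics/w8.png',cv2.resize(f['frame'][185:260,280:360,::-1],None,fx=8,fy=8,interpolation=cv2.INTER_CUBIC))
E
```

```text
[581.44121003  95.15558879  86.91230158] 20.6 19.704646945539405 [ 0.60556096  0.01389662 -0.49372321]
```

View pics/w8.png

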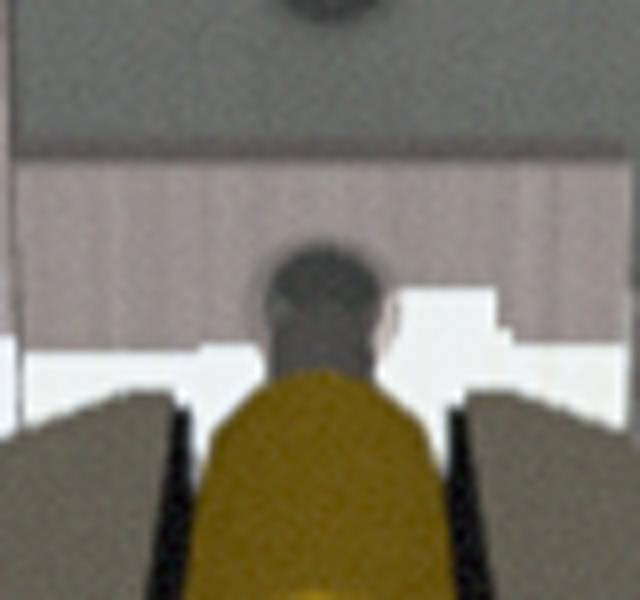

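The crop shows the pin's shank (columns 270–374) centred in the tongue hole (265–382), with the tip's front at row ~288, where it should be when centred. Now I insert step by step.

Request:
move_arm:
  targets:
    - {"jaw": 0.1,"dp": [0,0,0.1],"twist": 0}
    - {"jaw": 0.1,"dp": [0,0,0.1],"twist": 0}
    - {"jaw": 0.1,"dp": [0,0,0.1],"twist": 0}
    - {"jaw": 0.1,"dp": [0,0,0.1],"twist": 0}
    - {"jaw": 0.1,"dp": [0,0,0],"twist": 0}
    - {"jaw": 0.1,"dp": [0,0,0],"twist": 0}
    - {"jaw": 0.1,"dp": [0,0,0],"twist": 0}
    - {"jaw": 0.1,"dp": [0,0,0],"twist": 0}

```text
clock: 21.32
eef_pos: [581.7, 95.2, 77.3]
orientation: [[0.018, 1.0, 0.0], [1.0, -0.018, -0.0], [-0.0, 0.0, -1.0]]
force: [0.0, 0.2, -0.1]
width: 19.9
finger_force: 20.0
```

Request:
move_arm:
  targets:
    - {"jaw": 0.1,"dp": [0,0,0.1],"twist": 0}
    - {"jaw": 0.1,"dp": [0,0,0.1],"twist": 0}
    - {"jaw": 0.1,"dp": [0,0,0.1],"twist": 0}
    - {"jaw": 0.1,"dp": [0,0,0.1],"twist": 0}
    - {"jaw": 0.1,"dp": [0,0,0],"twist": 0}
    - {"jaw": 0.1,"dp": [0,0,0],"twist": 0}
    - {"jaw": 0.1,"dp": [0,0,0],"twist": 0}
    - {"jaw": 0.1,"dp": [0,0,0],"twist": 0}

```text
clock: 21.98
eef_pos: [581.6, 95.2, 67.2]
orientation: [[0.018, 1.0, 0.0], [1.0, -0.018, 0.0], [0.0, 0.0, -1.0]]
force: [1.1, 0.3, -0.3]
width: 19.9
finger_force: 20.0
```

Tip is 17 mm in with no resistance; continuing.

Request:
move_arm:
  targets:
    - {"jaw": 0.1,"dp": [0,0,0.1],"twist": 0}
    - {"jaw": 0.1,"dp": [0,0,0.1],"twist": 0}
    - {"jaw": 0.1,"dp": [0,0,0.1],"twist": 0}
    - {"jaw": 0.1,"dp": [0,0,0.1],"twist": 0}
    - {"jaw": 0.1,"dp": [0,0,0.1],"twist": 0}
    - {"jaw": 0.1,"dp": [0,0,0.1],"twist": 0}
    - {"jaw": 0.1,"dp": [0,0,0],"twist": 0}
    - {"jaw": 0.1,"dp": [0,0,0],"twist": 0}

```text
clock: 22.65
eef_pos: [581.4, 95.2, 51.9]
orientation: [[0.017, 1.0, -0.0], [1.0, -0.017, -0.0], [-0.0, -0.0, -1.0]]
force: [0.3, -0.8, 0.0]
width: 19.8
finger_force: 20.0
```

Request:
move_arm:
  targets:
    - {"jaw": 0.1,"dp": [0,0,0.04],"twist": 0}
    - {"jaw": 0.1,"dp": [0,0,0.04],"twist": 0}
    - {"jaw": 0.1,"dp": [0,0,0.04],"twist": 0}
    - {"jaw": 0.1,"dp": [0,0,0.02],"twist": 0}
    - {"jaw": 0.1,"dp": [0,0,0],"twist": 0}
    - {"jaw": 0.1,"dp": [0,0,0],"twist": 0}
    - {"jaw": 0.1,"dp": [0,0,0],"twist": 0}
    - {"jaw": 0.1,"dp": [0,0,0],"twist": 0}

```text
clock: 23.32
eef_pos: [581.6, 95.2, 48.7]
orientation: [[0.018, 1.0, 0.0], [1.0, -0.018, 0.0], [0.0, 0.0, -1.0]]
force: [0.1, 0.5, -0.2]
width: 19.9
finger_force: 20.0
```

Request:
move_arm:
  targets:
    - {"jaw": 0.1,"dp": [0,0,0.03],"twist": 0}
    - {"jaw": 0.1,"dp": [0,0,0],"twist": 0}
    - {"jaw": 0.1,"dp": [0,0,0],"twist": 0}
    - {"jaw": 0.1,"dp": [0,0,0],"twist": 0}
    - {"jaw": 0.1,"dp": [0,0,0],"twist": 0}
    - {"jaw": 0.1,"dp": [0,0,0],"twist": 0}
    - {"jaw": 0.1,"dp": [0,0,0],"twist": 0}
    - {"jaw": 0.1,"dp": [0,0,0],"twist": 0}

```text
clock: 23.98
eef_pos: [581.6, 95.2, 47.9]
orientation: [[0.017, 1.0, 0.0], [1.0, -0.017, -0.0], [-0.0, 0.0, -1.0]]
force: [0.6, 0.2, -0.7]
width: 19.7
finger_force: 20.0
```

Request:
move_arm:
  targets:
    - {"jaw": 0.6,"dp": [0,0,0],"twist": 0}
    - {"jaw": 0.6,"dp": [0,0,0],"twist": 0}
    - {"jaw": 0.6,"dp": [0,0,0],"twist": 0}
    - {"jaw": 0.6,"dp": [0,0,0],"twist": 0}
    - {"jaw": 0.6,"dp": [0,0,0],"twist": 0}
    - {"jaw": 0.6,"dp": [0,0,-0.4],"twist": 0}
    - {"jaw": 0.6,"dp": [0,0,-0.8],"twist": 0}
    - {"jaw": 0.6,"dp": [0,0,-1],"twist": 0}

```text
clock: 24.65
eef_pos: [580.2, 95.2, 102.5]
orientation: [[0.018, 1.0, -0.004], [1.0, -0.018, 0.0], [0.0, -0.004, -1.0]]
force: [0.8, -0.2, 0.3]
width: 56.2
finger_force: 0.0
```

Request:
move_arm:
  targets:
    - {"jaw": 0.6,"dp": [0,0,-1],"twist": 0}
    - {"jaw": 0.6,"dp": [0,0,-1],"twist": 0}
    - {"jaw": 0.6,"dp": [0.5,-0.5,-1],"twist": 0}
    - {"jaw": 0.6,"dp": [0.8,-0.8,-0.5],"twist": 0}
    - {"jaw": 0.6,"dp": [0.5,-0.8,0],"twist": 0}
    - {"jaw": 0.6,"dp": [0,0,0],"twist": 0}
    - {"jaw": 0.6,"dp": [0,0,0],"twist": 0}
    - {"jaw": 0.6,"dp": [0,0,0],"twist": 0}

```text
clock: 25.32
eef_pos: [530.2, 140.9, 190.9]
orientation: [[0.017, 1.0, 0.001], [1.0, -0.017, -0.0], [-0.0, 0.001, -1.0]]
force: [-0.0, 0.7, -0.3]
width: 55.9
finger_force: 0.0
```

```bash
python3 - <<'E'
from cell import *;from h import *;import pickle
s=observe();f=grab_frame('wrist');T=grab_frame('top');S=grab_frame('scene')
pickle.dump((s,f,T,S),open('w9.pkl','wb'))
print(s['eef_pos'],s['clock'],s['width'],s['force'])
for c in('red','yellow'):print(c,[[b for b in blobs(mask(X['frame'],c),5)] for X in(f,T,S)])
a=cv2.resize(f['frame'][130:400,220:420,::-1],None,fx=2,fy=2,interpolation=cv2.INTER_CUBIC)
b=cv2.resize(S['frame'][160:295,215:405,::-1],None,fx=2,fy=4,interpolation=cv2.INTER_CUBIC)
cv2.imwrite('pics/w9.png',np.hstack([a,b]))
E
```

```text
[530.24658921 140.88903683 190.88116454] 25.3167 55.94711229156415 [-0.04555658  0.72562618 -0.32711053]
red [[], [([320.1, 180.6], [317, 178, 7, 6, 34])], [([288.9, 213.5], [286, 210, 7, 8, 41])]]
yellow [[([362.6, 239.8], [360, 233, 7, 15, 52])], [([289.4, 181.1], [287, 178, 6, 7, 34])], [([90.8, 174.9], [57, 154, 59, 38, 680]), ([313.4, 234.3], [310, 228, 8, 14, 84])]]
```

View pics/w9.png

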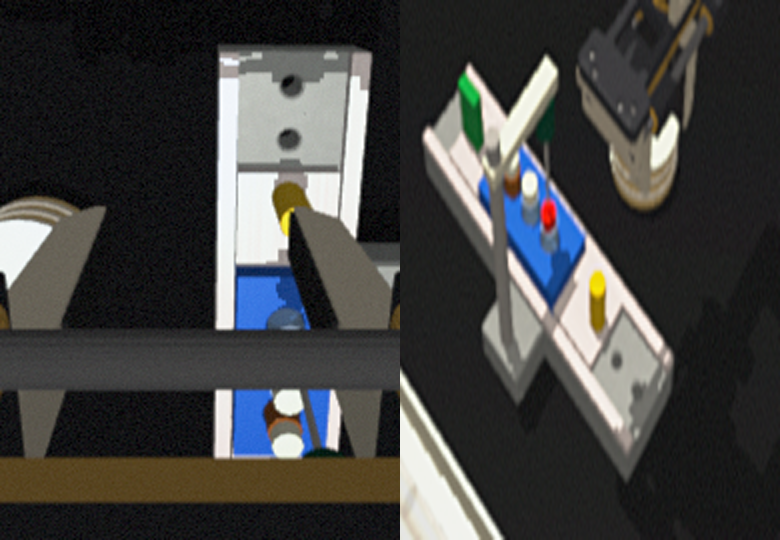

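The final view shows the yellow knob sitting upright on the tongue at right (597,300), with the red cap directly below the needle at (548,212). All three vials are standing. One height check, then I hand in.

```bash
python3 - <<'E'
from cell import *;from h import *;import pickle
s,f,T,S=pickle.load(open('w9.pkl','rb'))
p,e=tri(ray(T,(289.4,181.1)),ray(S,(313.4,234.3)));r=onz(T,(320.1,180.6),81)
print('knob',p.round(1),np.round(e,1),'red',r.round(1))
if 48<p[2]<78 and abs(p[1]-92)<5 and abs(r[1]-13.9)<2.5: print(close_job())
E
```

```text
knob [580.7  94.3  64.7] [1.3 1.3] red [579.2  14.4  81. ]
the job is handed in; nothing more can be done
None
```

I slid the red-capped vial under the needle, about 0.5 mm off its axis by the top camera, set the yellow-knobbed pin fully home in the tongue and track hole, and handed the job in at about 25 s; no verdict came back.

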